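# Park the loaded goldsmith's tray under its lip

## Robot

A 6-joint arm with a two-finger parallel gripper is mounted at the origin on the work surface. World frame = base frame: x ahead of the robot, y to its left, z up, the work surface at z = 0. Lengths are in mm, angles in rad, forces in N, time in s.
With the tool pointing down it reaches from about 350 to 875 mm from the base axis. Payload 4.2 kg.
Tool frame: the origin (TCP) lies midway between the tips of the shut fingers; the grasp point (between the pads) lies 19 mm behind it (arm.tcp_to_grasp is the distance from the TCP to the grasp point, in mm); z points along the fingers, y is the line along which they close (so a half turn about z gives the same grasp; the last joint's range is limited). The gripper opens to 85 mm and grips with 20 to 120 N. Pads are 22 mm wide; open, the fingers measure 114 mm over their backs; the gripper's body (76 mm by 85 mm) begins 54 mm behind the grasp point. The pads swing forward as they close: fully open they stand 13 mm farther back than shut.
Start: joints at [-0.935, 0.385, 0.008, 0, -1.194, -0.259], TCP at [229.98, -581.127, 231.312] pointing down, gripper open.
Joint ranges: [-3.14, 3.14], [-1.21, 2.06], [-1.07, 1.41], [-3.16, 2.05], [-2.99, -0.16], [-3.1, 3.1]. Speed limits (rad/s): [2.79, 2.79, 3.14, 3.14, 3.14, 3.14].

## Interface

Orientations are given as a unit quaternion [x, y, z, w].
In Python, from bench import arm, get_image gives the robot as it stands.
- The arm moves only by the tool drive_tool, never from a script. Its argument "deltas" is a list of rows, each a list of 2 entries, a list of its own where there are three numbers: the shift along the tool's x, y, z in cm, then the turn, a rotation vector about the tool's x, y, z in degrees. In form: [[[x, y, z], [ax, ay, az]], ...]. A call has 1 to 12 rows; each row shifts and turns the commanded pose from where the row before left it, along the tool's axes as they then stand; what a row does not reach is not made up. A row lasts 1/10 s, in which the tool goes at most 50 mm and 8.59 degrees, less where a joint would pass 70% of its speed; a pose out of reach is approached as far as the arm can. A call with a gripper value outside its range is refused whole. "claw" is the finger opening in cm, from 0 to 8.54, set as the call begins (left out, the last holds). The fingers move at their own pace and stop on an object; the grip force is fixed at half the most. Time passes only in rows, so rows that do not move let the fingers close. It gives the time, the measured TCP pose, the force, the opening and the grip force at its end, in the units of the state.
- arm.read_state(): the state, without advancing time (a new reading comes with each control period).
- get_image(name): name is "scene" or "side" or "wrist"; returns a dict with "img" (400x640x3 uint8, red, green, blue), "fx", "fy", "cx", "cy" (pixels), "eye" and "orientation" of the camera in the world; the wrist camera has in their place "mount" (4x4, takes a point from camera to tool coordinates, whose origin is the TCP and whose axes are the flange's). Camera axes: x right, y down, z forward; pixel columns grow to the right and rows downward; lengths in mm; the calibration is good to about 2 mm. A picture is of the moment at which its call begins: read the wrist's pose just before it. There is no depth.
- arm.job_done(): hands the job in; it is judged then, once.
The state is a dict: "clock": time; "joints": joint angles; "joint_vel": joint speeds; "joint_efforts": joint torques, N m; "position": TCP position; "ee_rot": TCP orientation; "contact_force": force on the tool from outside, world axes, zero at the start; "wrist_torque": the same for the moment, N m; "gripper_width": finger opening in mm; "grasp_force": force on a finger pad.
Only numpy, scipy, OpenCV 4.12 (cv2) and the standard library are available. Lean on these libraries where they do the work, as an engineer would, in place of code of your own. Each camera call takes 0.05 s, during which the arm holds its last target. There are 200 camera calls.

## Task

Lift the loaded work tray by its bridge handle and carry it level, with the crucible standing and the bangle lying in it, to the raised wooden dock. Set it on the deck between the side guides with the crucible's end towards the open end of the dock, and slide it gently under the steel lip until it meets the end stop, fully home; then let go. Leave the soldering brick and the glass jar where they stand.

Things in the scene. Friction and masses are not known exactly. Their poses are not given: they have to be found in the camera images.
- tray: Open dark grey metal tray 170 (its x) x 120 (its y) mm, walls 24 mm high and 4 mm thick, floor 4 mm; a divider at x = 0 makes two compartments: crucible in the -x one, bangle in the +x one. A bridge handle stands over the divider. With its contents it weighs about 0.5 kg. Origin: centre of the underside, z up.
- handle (a point): Middle of the tray's bridge handle: a square wooden bar 14 mm wide (tray x) and 14 mm high, along the tray's y over its full width, its centre line 92 mm above the tray's underside, on two posts at y = +-58 mm. Pinch it here, across x. Axes as the tray's.
- crucible: Loose white ceramic cup standing in the tray's -x compartment, 54 mm in diameter at the rim, 60 mm high; of unknown weight, about 0.08 to 0.17 kg. Origin: centre of its underside, z up.
- bangle: Loose steel bangle lying flat in the tray's +x compartment, 68 mm outside diameter, 11 mm high. Origin: centre of its underside.
- dock: Fixed wooden dock. Deck 220 (x from -115 to +105 mm) x 168 mm, top 45 mm above the bench, open at its -x end. Side guides rise 16 mm above the deck from x = -70 to +85 mm, 132 mm apart (6 mm play each side of the tray). At the +x end an end stop, its face at x = +85 mm, carries a steel lip. Origin: on the bench, below the tray's centre when home.
- lip (a point): Middle of the free edge of the dock's steel lip, at x = +60 mm on the dock, on its underside, 36 mm above the deck (the lip is 6 mm thick and reaches 25 mm out from the stop). The tray slides in below it along the dock's +x; it cannot be dropped in from above. Axes as the dock's.
- seat (a point): Point on the dock's deck, 45 mm above the bench, where the tray's origin lies when the tray is fully home (its +x wall touching the end stop); axes as the dock's, +x is the sliding direction. The tray's axes are then parallel to these.
- brick: Grey soldering brick, 200 x 100 x 50 mm, loose, long side along its x; in the middle of the bench. Leave it alone. Origin: centre of the underside.
- jar: Closed glass jar, 60 mm in diameter, 80 mm high, loose; leave it alone. Origin: centre of the underside.
Mind the look-alikes: they are no part of the job. Leave any orange or purple look-alike of the crucible alone.

How it is judged:
By the outcome, as a careful person would: the job done as asked, in the order asked, and still so for the second after the job is handed in, with the robot touching nothing.
It also fails if it takes over 56 s, if anything falls off the work surface, if the arm or the gripper's body presses on something with over 40 N, if the wrist force passes 120 N, or if a joint passes its speed limit or range.

## Working session

There is one attempt and no reset: what is moved stays moved. The work goes in short steps, Python scripts to look and compute and a tool call to move; the robot and the scene stay as the last step left them, time stands still between calls to the robot, and variables do not carry over. Pictures are saved under pics/ and viewed, at most 10 in all, crops included, and the job is handed in when it is done.

Besides the shell and the picture viewer there is one more tool, called after "Call:" in YAML: its name, and indented under it one key for each argument. drive_tool: Moves the arm, as the interface text tells. Its arguments: {"type":"object","properties":{"deltas":{"type":"array"},"claw":{"type":"number"}},"required":["deltas"]}

```bash
mkdir -p pics; cat > h.py <<'E'
from bench import arm, get_image
import numpy as np, cv2, json, pickle
from scipy.spatial.transform import Rotation as R
def snap(n,f):
    s=arm.read_state(); d=get_image(n); cv2.imwrite(f'pics/{f}.png',d['img'][:,:,::-1]); pickle.dump((s,d),open(f'pics/{f}.pkl','wb')); return s,d
def cam(s,d):
    if 'mount' in d:
        T=np.eye(4);T[:3,:3]=R.from_quat(s['ee_rot']).as_matrix();T[:3,3]=s['position']
        M=T@np.array(d['mount']); return M[:3,3],M[:3,:3]
    o=np.array(d['orientation']); return np.array(d['eye']),(R.from_quat(o).as_matrix() if o.size==4 else o.reshape(3,3))
def load(f): return pickle.load(open(f'pics/{f}.pkl','rb'))
def px2w(f,u,v,z):
    s,d=load(f); e,r=cam(s,d); a=r@[(u-d['cx'])/d['fx'],(v-d['cy'])/d['fy'],1]; return e+a*(z-e[2])/a[2]
def w2px(f,P):
    s,d=load(f); e,r=cam(s,d); c=(np.atleast_2d(P)-e)@r; return np.c_[c[:,0]/c[:,2]*d['fx']+d['cx'],c[:,1]/c[:,2]*d['fy']+d['cy']]
E
python3 - <<'E'
from h import *
for n in ('scene','side','wrist'):
    s,d=snap(n,n+'0'); print(n,cam(s,d)[0],d['fx'],{k:v for k,v in d.items() if k not in('img',)})
print(s)
a,b=[cv2.imread(f'pics/{n}0.png') for n in('scene','side')]
E
```

```text
scene [ 933.95537585 -555.38569487  897.18109038] 431.1410545756325 {'fx': 431.1410545756325, 'fy': 431.1410545756325, 'cx': 314.3230751735684, 'cy': 195.6123829915221, 'eye': array([ 933.95537585, -555.38569487,  897.18109038]), 'orientation': array([ 0.88716191,  0.31122601, -0.12074388, -0.3185954 ])}
side [465.89860447 753.81739847 841.85675905] 420.61490767116226 {'fx': 420.61490767116226, 'fy': 420.61490767116226, 'cx': 320.2179208043756, 'cy': 199.1736221588865, 'eye': array([465.89860447, 753.81739847, 841.85675905]), 'orientation': array([-0.02902853,  0.91827045, -0.39481949,  0.00736839])}
wrist [ 155.95177542 -610.69390692  372.22938265] 328.48620992313664 {'fx': 328.48620992313664, 'fy': 328.48620992313664, 'cx': 320.81939603533704, 'cy': 196.21039669276985, 'mount': array([[-2.14978347e-04, -9.51482766e-01, -3.07701965e-01,
         7.97226977e+01],
       [ 9.99999916e-01, -3.11864944e-04,  2.65697982e-04,
        -4.81775708e-01],
       [-3.48768507e-04, -3.07701882e-01,  9.51482753e-01,
        -1.41908177e+02],
       [ 0.00000000e+00,  0.00000000e+00,  0.00000000e+00,
         1.00000000e+00]])}
{'clock': 0.1, 'joints': array([-9.35397321e-01,  3.85513072e-01,  6.76356160e-03, -4.23592951e-04,
       -1.19400230e+00, -2.58597515e-01]), 'joint_vel': array([ 0.00031305, -0.00156048,  0.0026222 ,  0.00287718,  0.00152342,
        0.00086356]), 'joint_efforts': array([-8.20019159e-04, -3.93318808e+01,  1.88929743e+01,  4.19800490e+00,
       -2.56509571e-03,  6.68956623e-08]), 'position': array([ 229.78930199, -580.66713983,  230.31291339]), 'ee_rot': array([-1.87211347e-01,  9.82319152e-01,  9.66774650e-04, -2.45119514e-04]), 'contact_force': array([0.87148262, 0.840983  , 0.16702207]), 'wrist_torque': array([ 0.00392217, -0.02801898, -0.01408969]), 'grasp_force': 0.0, 'gripper_width': 85.52819226448631}
```

View pics/scene0.png

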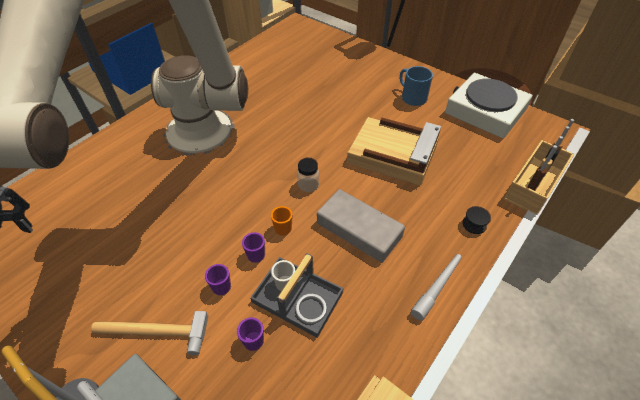

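View pics/side0.png

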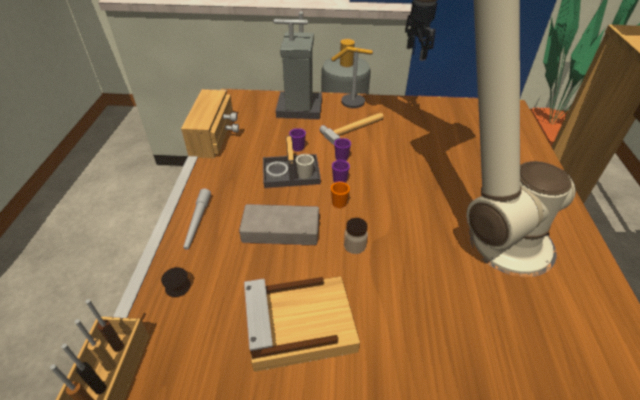

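Scene: the tray is around (297,297) with the crucible on the robot side. The dock is around (395,150) with its lip away from the robot. Next I'll enlarge both for corner picking.

```bash
python3 - <<'E'
from h import *
def crop(n,u,v,w,h):
    im=cv2.imread(f'pics/{n}.png')[v:v+h,u:u+w]; k=400/w
    im=cv2.resize(im,(400,300),interpolation=cv2.INTER_CUBIC)
    for i in range(0,w,10):
        cv2.line(im,(int(i*k),0),(int(i*k),6 if i%20 else 12),(0,255,255),1)
        if i%20==0: cv2.putText(im,str(u+i),(int(i*k),22),0,.35,(0,255,255),1)
    for i in range(0,h,10):
        cv2.line(im,(0,int(i*k)),(6,int(i*k)),(0,255,255),1)
        if i%20==0: cv2.putText(im,str(v+i),(8,int(i*k)+4),0,.35,(0,255,255),1)
    return im
a=np.vstack([np.hstack([crop('scene0',240,250,120,90),crop('side0',250,125,80,60)]),np.hstack([crop('scene0',336,106,120,90),crop('side0',230,270,140,105)])])
cv2.imwrite('pics/comp.png',a)
E
```

```text
(no output)
```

View pics/comp.png

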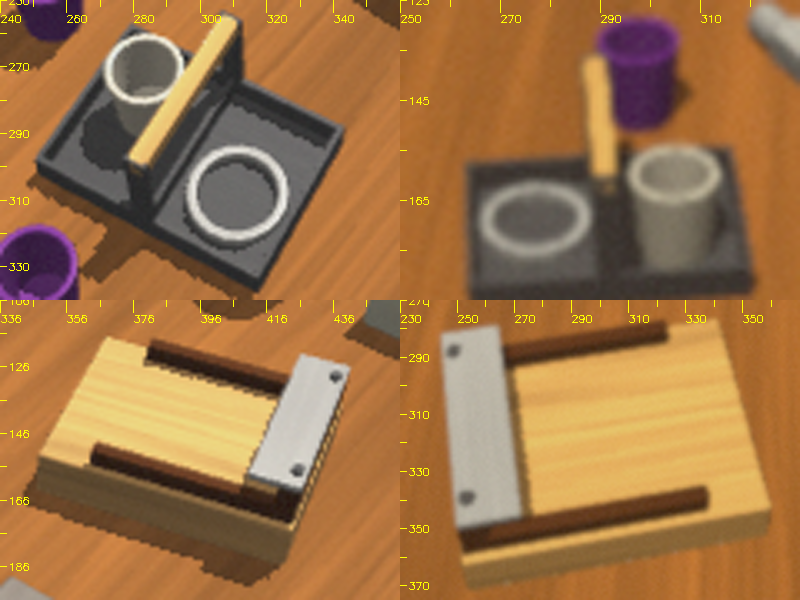

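```bash
cat > fit.py <<'E'
from h import *
from scipy.optimize import least_squares
sc=lambda x,y,u,v,k:(u+x/k,v+y/k)
A=lambda x,y:('scene0',sc(x,y,240,250,10/3)); B=lambda x,y:('side0',sc(x-400,y,250,125,5))
C=lambda x,y:('scene0',sc(x,y-300,336,106,10/3)); D=lambda x,y:('side0',sc(x-400,y-300,230,270,400/140))
tray=[((-85,-60,24),A(37,158)),((85,60,24),A(344,127)),((85,-60,24),A(260,275)),((0,60,99),A(230,17)),((0,-60,99),A(140,162)),
((85,-60,24),B(467,162)),((-85,-60,24),B(733,150)),((0,-60,99),B(595,57)),((0,60,99),B(603,155))]
dock=[((-115,84,45),C(107,337)),((-115,-84,45),C(37,460)),((105,-84,45),C(297,522)),((-115,84,45),D(770,508)),((-115,-84,45),D(717,320)),((105,84,45),D(462,562)),
((60,'w',87),C(302,355)),((60,'-w',87),C(250,478)),((60,'-w',87),D(500,325)),((60,'w',87),D(522,518))]
def fit(pts,p0):
    def f(p):
        o=[]
        for P,(n,uv) in pts:
            y={'w':p[3],'-w':-p[3]}.get(P[1],P[1]) if isinstance(P[1],str) else P[1]
            c,s=np.cos(p[2]),np.sin(p[2]); o+=list(w2px(n,[p[0]+c*P[0]-s*y,p[1]+s*P[0]+c*y,P[2]])[0]-uv)
        return np.array(o)
    r=least_squares(f,p0,loss='soft_l1',f_scale=1.5); return r.x,f(r.x).reshape(-1,2).round(1).tolist()
if __name__=='__main__':
    for pts,p0 in((tray,[600,-200,0]),(dock,[600,300,0,70])):
        x,e=fit(pts,p0); print(x,np.degrees(x[2]),e)
    for z,f,u,v in((50,'side0',280,207),(80,'side0',357,225),(80,'scene0',308,164)): print(px2w(f,u,v,z))
E
python3 fit.py
```

```text
[ 6.10350549e+02 -2.39479189e+02  1.70750883e-01] 9.78330493978552 [[-1.1, -0.3], [0.0, -0.7], [-0.8, 0.6], [0.4, -1.2], [-2.1, -0.0], [-1.7, 0.3], [-1.2, -0.6], [-1.4, 0.0], [-0.6, 4.8]]
[5.36351462e+02 2.79198093e+02 2.59843909e-01 7.94967609e+01] 14.88795929652633 [[-1.3, -0.9], [-0.6, -2.0], [-1.6, 2.2], [0.0, -0.2], [-0.7, -1.1], [-1.2, 1.4], [-1.0, -1.3], [-1.0, -1.6], [-1.9, -0.1], [-1.0, 0.0]]
[613.57466122 -42.23415037  50.        ]
[409.94172421  37.935171    80.        ]
[413.69967412  40.10323928  80.        ]
```

```bash
cat >> h.py <<'E'
def delta(target,yaw_y=None):
    "tool-axis shift (cm) to target TCP, and turn about tool z (deg) to bring tool y to heading yaw_y"
    s=arm.read_state(); m=R.from_quat(s['ee_rot']).as_matrix()
    t=m.T@(np.array(target)-s['position'])/10
    print('clock',s['clock'],'pos',s['position'].round(1),'tilt',m[:,2].round(4),'heady',np.degrees(np.arctan2(m[1,1],m[0,1])).round(2),'shift cm',t.round(2),'w',round(s['gripper_width'],1),'grip',round(s['grasp_force'],1),'F',np.round(s['contact_force'],1),'joints',s['joints'].round(2))
    if yaw_y is not None:
        a=np.radians(yaw_y); g=np.column_stack([np.cross([np.cos(a),np.sin(a),0],[0,0,-1]),[np.cos(a),np.sin(a),0],[0,0,-1]])
        print('turn deg (tool)',np.degrees(R.from_matrix(m.T@g).as_rotvec()).round(2),'shift after turn',(g.T@(np.array(target)-s['position'])/10).round(2))
E
python3 -c "
from h import *
for u,v in((300,112),(353,103),(345,157),(298,148)): print(px2w('side0',u,v,0).round())
delta([610,-239,231],189.8)"
```

```text
[ 613. -598.    0.]
[ 417. -677.    0.]
[ 442. -337.   -0.]
[ 599. -375.    0.]
clock 0.15 pos [ 229.8 -580.7  230.5] tilt [-7.0e-04  1.5e-03 -1.0e+00] heady 111.58 shift cm [-4.792e+01  1.779e+01 -3.000e-02] w 85.5 grip 0.0 F [ 0.2  0.4 -0.5] joints [-0.94  0.39  0.01 -0.   -1.19 -0.26]
turn deg (tool) [ 8.000e-02  6.000e-02 -7.822e+01] shift after turn [-27.2  -43.28  -0.05]
```

Tall objects are clear of the path.

Call:
drive_tool:
  deltas:
    - [[-2, 0.74, 0], [0, 0, 0]]
    - [[-4, 1.48, 0], [0, 0, 0]]
    - [[-4.4, 1.63, 0], [0, 0, 0]]
    - [[-4.4, 1.63, 0], [0, 0, 0]]
    - [[-4.4, 1.63, 0], [0, 0, 0]]
    - [[-4.4, 1.63, 0], [0, 0, 0]]
    - [[-4.4, 1.63, 0], [0, 0, 0]]
    - [[-4.4, 1.63, 0], [0, 0, 0]]
    - [[-4.4, 1.63, 0], [0, 0, 0]]
    - [[-4.4, 1.63, 0], [0, 0, 0]]
    - [[-4, 1.48, 0], [0, 0, 0]]
    - [[-2.7, 1.0, 0], [0, 0, 0]]

```text
clock: 1.35
position: [611.8, -237.6, 230.6]
ee_rot: [-0.188, 0.982, 0.0, -0.0]
contact_force: [0.1, 0.2, -0.3]
gripper_width: 85.4
grasp_force: 0.0
```

Call:
drive_tool:
  deltas:
    - [[0, 0, 0], [0, 0, -4]]
    - [[0, 0, 0], [0, 0, -8]]
    - [[0, 0, 0], [0, 0, -8]]
    - [[0, 0, 0], [0, 0, -8]]
    - [[0, 0, 0], [0, 0, -8]]
    - [[0, 0, 0], [0, 0, -8]]
    - [[0, 0, 0], [0, 0, -8]]
    - [[0, 0, 0], [0, 0, -8]]
    - [[0, 0, 0], [0, 0, -8]]
    - [[0, 0, 0], [0, 0, -6]]
    - [[0, 0, 0], [0, 0, -4.2]]
    - [[0, 0, 0], [0, 0, 0]]

```text
clock: 2.55
position: [609.9, -239.8, 230.8]
ee_rot: [0.765, -0.644, -0.0, 0.0]
contact_force: [0.6, 0.0, 0.2]
gripper_width: 85.1
grasp_force: 0.0
```

```bash
python3 -c "
from h import *
delta([610,-239,231],189.8)
snap('wrist','w1')"
```

```text
clock 2.55 pos [ 609.9 -239.8  230.8] tilt [-9.e-04  3.e-04 -1.e+00] heady -170.22 shift cm [-0.08 -0.02 -0.02] w 85.1 grip 0.0 F [0.6 0.  0.2] joints [-0.13  0.44  0.09 -0.   -1.22  0.3 ]
turn deg (tool) [ 0.05  0.03 -0.02] shift after turn [-0.08 -0.02 -0.02]
```

View pics/w1.png

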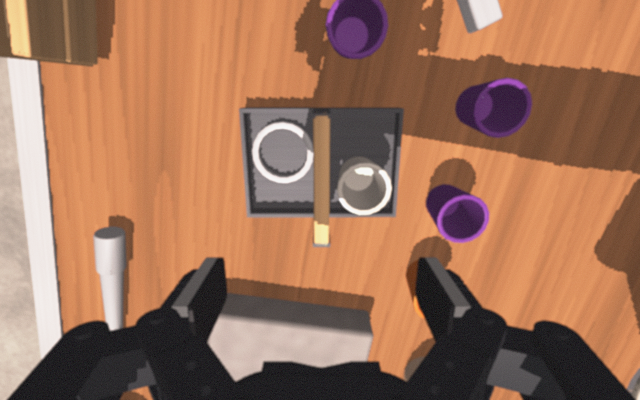

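```bash
python3 - <<'E'
from fit import *
W=lambda u,v:('w1',(u,v))
t=[((85,-60,24),W(240.5,108.5)),((-85,-60,24),W(403.5,108)),((85,60,24),W(248.5,216)),((-85,60,24),W(395.5,215.5)),((0,60,99),W(321,245.5)),((0,-60,99),W(321.5,113))]
x,e=fit(t,[610,-239,.17]); print(x,np.degrees(x[2]),e)
print('cruc',px2w('w1',364,190,64),'bangle',px2w('w1',283,153,12))
im=cv2.resize(cv2.imread('pics/w1.png')[90:260,220:430],None,fx=3.5,fy=3.5,interpolation=cv2.INTER_CUBIC)
c,s=np.cos(x[2]),np.sin(x[2])
for P in [(sx*85,sy*60,z) for sx in(1,-1) for sy in(1,-1) for z in(0,24)]+[(sx*7,sy*60,99) for sx in(1,-1) for sy in(1,-1)]:
    u=w2px('w1',[x[0]+c*P[0]-s*P[1],x[1]+s*P[0]+c*P[1],P[2]])[0]; cv2.circle(im,tuple(int(q) for q in (u-[220,90]+.5)*3.5),3,(0,255,0) if P[2] else (0,0,255),-1)
cv2.imwrite('pics/w1o.png',im)
E
```

```text
[ 6.08665255e+02 -2.42158639e+02  1.71841815e-01] 9.845810745962684 [[-1.9, -0.7], [0.8, -0.5], [-1.6, 0.8], [0.7, 1.0], [0.7, 1.0], [0.2, -0.6]]
cruc [ 564.86754886 -233.26891125   64.        ] bangle [ 652.46216511 -245.63058555   12.        ]
```

View pics/w1o.png

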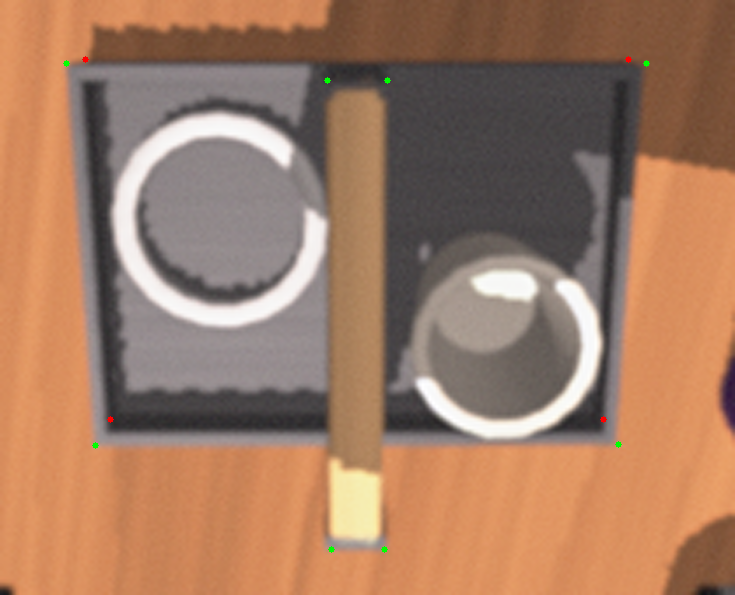

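```bash
python3 -c "
from h import *
delta([608.5,-240.5,74],189.83)"
```

```text
clock 2.6 pos [ 609.9 -239.9  230.9] tilt [-8.e-04  2.e-04 -1.e+00] heady -170.3 shift cm [ 0.05  0.14 15.69] w 85.6 grip 0.0 F [ 0.5 -0.2  0.4] joints [-0.13  0.44  0.09 -0.   -1.22  0.3 ]
turn deg (tool) [ 0.05  0.02 -0.13] shift after turn [ 0.04  0.15 15.69]
```

Call:
drive_tool:
  deltas:
    - [[0.04, 0.15, 0.5], [0, 0, 0]]
    - [[0, 0, 1.5], [0, 0, 0]]
    - [[0, 0, 2], [0, 0, 0]]
    - [[0, 0, 2], [0, 0, 0]]
    - [[0, 0, 2], [0, 0, 0]]
    - [[0, 0, 2], [0, 0, 0]]
    - [[0, 0, 2], [0, 0, 0]]
    - [[0, 0, 1.5], [0, 0, 0]]
    - [[0, 0, 1.2], [0, 0, 0]]
    - [[0, 0, 0.7], [0, 0, 0]]
    - [[0, 0, 0.3], [0, 0, 0]]
    - [[0, 0, 0], [0, 0, 0]]
  claw: 5

```text
clock: 3.8
position: [608.8, -240.6, 74.3]
ee_rot: [0.765, -0.644, 0.0, 0.0]
contact_force: [0.2, -0.6, 1.2]
gripper_width: 49.5
grasp_force: 0.0
```

Call:
drive_tool:
  deltas:
    - [[0, 0, 0], [0, 0, 0]]
    - [[0, 0, 0], [0, 0, 0]]
    - [[0, 0, 0], [0, 0, 0]]
    - [[0, 0, 0], [0, 0, 0]]
    - [[0, 0, 0], [0, 0, 0]]
    - [[0, 0, 0], [0, 0, 0]]
    - [[0, 0, 0], [0, 0, 0]]
    - [[0, 0, 0], [0, 0, 0]]
  claw: 0.8

```text
clock: 4.6
position: [609.3, -240.6, 75.3]
ee_rot: [0.765, -0.644, 0.001, -0.0]
contact_force: [1.1, 1.4, 5.2]
gripper_width: 12.9
grasp_force: 59.7
```

```bash
python3 -c "
from h import *
delta([608.5,-240.5,74],189.83)"
```

```text
clock 4.6 pos [ 609.3 -240.6   75.3] tilt [ 1.6e-03 -5.0e-04 -1.0e+00] heady -170.19 shift cm [-0.03  0.08  0.13] w 12.9 grip 59.7 F [1.1 1.4 5.2] joints [-0.13  0.57 -0.1   0.   -0.9   0.3 ]
turn deg (tool) [-0.08 -0.04 -0.02] shift after turn [-0.03  0.08  0.13]
```

Call:
drive_tool:
  deltas:
    - [[0, 0, -0.2], [0, 0, 0]]
    - [[0, 0, -0.4], [0, 0, 0]]
    - [[0, 0, -0.7], [0, 0, 0]]
    - [[0, 0, -1], [0, 0, 0]]
    - [[0, 0, -1.4], [0, 0, 0]]
    - [[0, 0, -1.7], [0, 0, 0]]
    - [[0, 0, -1.7], [0, 0, 0]]
    - [[0, 0, -1.7], [0, 0, 0]]
    - [[0, 0, -1.4], [0, 0, 0]]
    - [[0, 0, -1], [0, 0, 0]]
    - [[0, 0, -0.5], [0, 0, 0]]
    - [[0, 0, -0.2], [0, 0, 0]]

```text
clock: 5.8
position: [608.7, -240.5, 193.8]
ee_rot: [0.765, -0.644, 0.0, -0.0]
contact_force: [0.5, -0.7, -5.5]
gripper_width: 13.1
grasp_force: 58.5
```

```bash
python3 - <<'E'
from h import *
p=np.array([536.4,279.2]); a=.26; t=p-45*np.array([np.cos(a),np.sin(a)])
delta([*t,195],194.9)
snap('wrist','w2'); snap('side','s2')
im=np.hstack([cv2.imread('pics/w2.png')[80:330,170:480],cv2.imread('pics/s2.png')[30:280,180:490]])
cv2.imwrite('pics/c2.png',im)
E
```

```text
clock 5.8 pos [ 608.7 -240.5  193.8] tilt [ 4.e-04  1.e-04 -1.e+00] heady -170.22 shift cm [-52.05   2.77  -0.12] w 13.1 grip 58.5 F [ 0.5 -0.7 -5.5] joints [-0.13  0.46  0.03 -0.   -1.14  0.3 ]
turn deg (tool) [-0.03  0.   -5.12] shift after turn [-52.09  -1.88  -0.12]
```

View pics/c2.png

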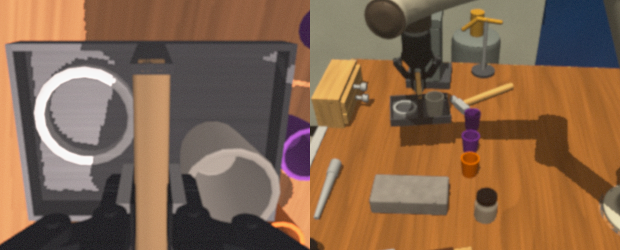

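The tray is lifted level: the crucible stands at right and the bangle lies at left (wrist view).

Call:
drive_tool:
  deltas:
    - [[-0.4, 0, 0], [0, 0, 0]]
    - [[-0.9, 0, 0], [0, 0, 0]]
    - [[-1.4, 0.1, 0], [0, 0, 0]]
    - [[-1.9, 0.15, 0], [0, 0, 0]]
    - [[-2.4, 0.18, 0], [0, 0, 0]]
    - [[-2.8, 0.18, 0], [0, 0, 0]]
    - [[-2.8, 0.18, 0], [0, 0, 0]]
    - [[-2.8, 0.18, 0], [0, 0, 0]]
    - [[-2.8, 0.18, 0], [0, 0, 0]]
    - [[-2.8, 0.18, 0], [0, 0, 0]]
    - [[-2.8, 0.18, 0], [0, 0, 0]]
    - [[-2.8, 0.18, 0], [0, 0, 0]]

```text
clock: 7.1
position: [545.5, 20.9, 193.6]
ee_rot: [0.765, -0.644, 0.0, -0.0]
contact_force: [0.8, 0.1, -4.9]
gripper_width: 12.7
grasp_force: 58.5
```

Call:
drive_tool:
  deltas:
    - [[-2.8, 0.18, 0], [0, 0, 0]]
    - [[-2.8, 0.18, 0], [0, 0, 0]]
    - [[-2.8, 0.18, 0], [0, 0, 0]]
    - [[-2.8, 0.15, 0], [0, 0, 0]]
    - [[-2.8, 0.15, 0], [0, 0, 0]]
    - [[-2.8, 0.1, 0], [0, 0, 0]]
    - [[-2.8, 0.1, 0], [0, 0, 0]]
    - [[-2.2, 0.04, 0], [0, 0, 0]]
    - [[-1.5, 0, 0], [0, 0, 0]]
    - [[-1, 0, 0], [0, 0, 0]]
    - [[-0.7, 0, 0], [0, 0, 0]]
    - [[-0.4, 0, 0], [0, 0, 0]]

```text
clock: 8.3
position: [492.8, 267.3, 193.3]
ee_rot: [0.765, -0.644, 0.0, 0.0]
contact_force: [-0.4, -0.5, -4.5]
gripper_width: 13.0
grasp_force: 58.5
```

Call:
drive_tool:
  deltas:
    - [[0, 0, 0], [0, 0, -0.5]]
    - [[0, 0, 0], [0, 0, -1]]
    - [[0, 0, 0], [0, 0, -1.2]]
    - [[0, 0, 0], [0, 0, -1.2]]
    - [[0, 0, 0], [0, 0, -0.8]]
    - [[0, 0, 0], [0, 0, -0.4]]
    - [[0, 0, 0], [0, 0, 0]]
    - [[0, 0, 0], [0, 0, 0]]

```text
clock: 9.1
position: [493.0, 267.1, 193.3]
ee_rot: [0.793, -0.61, 0.0, -0.0]
contact_force: [-0.5, 0.4, -5.2]
gripper_width: 12.9
grasp_force: 58.5
```

```bash
python3 - <<'E'
from h import *
p=np.array([536.4,279.2]); a=.26; t=p-45*np.array([np.cos(a),np.sin(a)])
delta([*t,195],194.9)
snap('wrist','w3'); snap('side','s3'); snap('scene','c3')
im=np.hstack([cv2.resize(cv2.imread('pics/w3.png'),(400,250)),np.zeros((250,400,3),np.uint8)])
f=lambda n,u,v:cv2.resize(cv2.imread(f'pics/{n}.png')[v:v+120,u:u+140],(400,343),interpolation=cv2.INTER_CUBIC)
cv2.imwrite('pics/c3o.png',np.vstack([im,np.hstack([f('c3',326,76),f('s3',230,255)])]))
E
```

```text
clock 9.1 pos [493.  267.1 193.3] tilt [ 0.  0. -1.] heady -165.11 shift cm [-0.05 -0.01 -0.17] w 12.9 grip 58.5 F [-0.5  0.4 -5.2] joints [ 0.79  0.31 -0.21  0.   -1.05 -0.53]
turn deg (tool) [-0.    0.   -0.01] shift after turn [-0.05 -0.01 -0.17]
```

View pics/c3o.png

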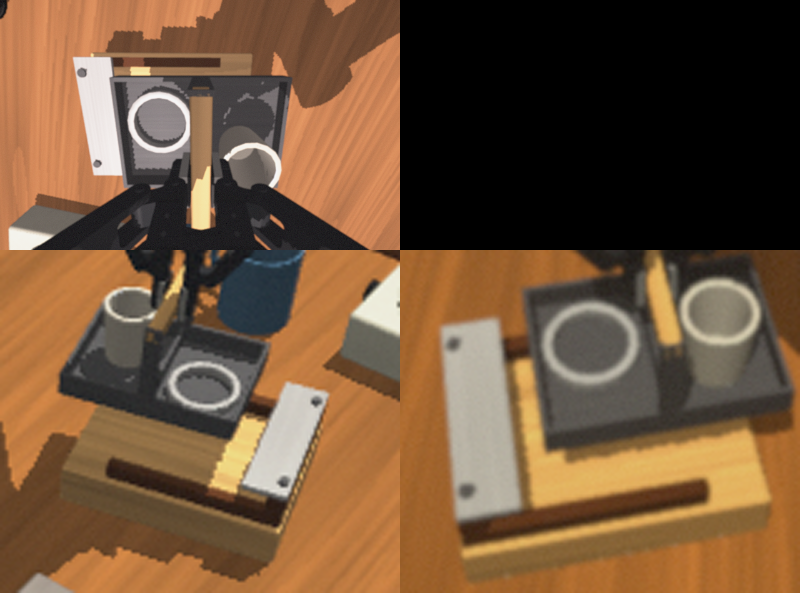

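Wrist view shows the dock's lip (left) and its -y guide and deck edge at the top. I'll refine the dock from this view with an overlay.

```bash
python3 - <<'E'
from h import *
im=cv2.resize(cv2.imread('pics/w3.png')[70:300,100:420],None,fx=2.5,fy=2.5,interpolation=cv2.INTER_CUBIC)
x=[536.4,279.2,.2598]; c,s=np.cos(x[2]),np.sin(x[2])
for P in [(-115,-84,45),(60,-79.5,87),(60,79.5,87),(85,-79.5,87),(-70,-66,61),(85,-66,61)]:
    u=w2px('w3',[x[0]+c*P[0]-s*P[1],x[1]+s*P[0]+c*P[1],P[2]])[0]; print(P,u); cv2.circle(im,tuple(int(q) for q in (u-[100,70]+.5)*2.5),3,(0,255,0),-1)
cv2.imwrite('pics/w3o.png',im)
E
```

```text
(-115, -84, 45) [403.47019932  84.79232378]
(60, -79.5, 87) [173.70541896  90.58302916]
(60, 79.5, 87) [198.98406528 282.88833149]
(85, -79.5, 87) [138.96446639  90.59078034]
(-70, -66, 61) [350.74545975 108.05078824]
(85, -66, 61) [158.78492645 108.09070007]
```

View pics/w3o.png

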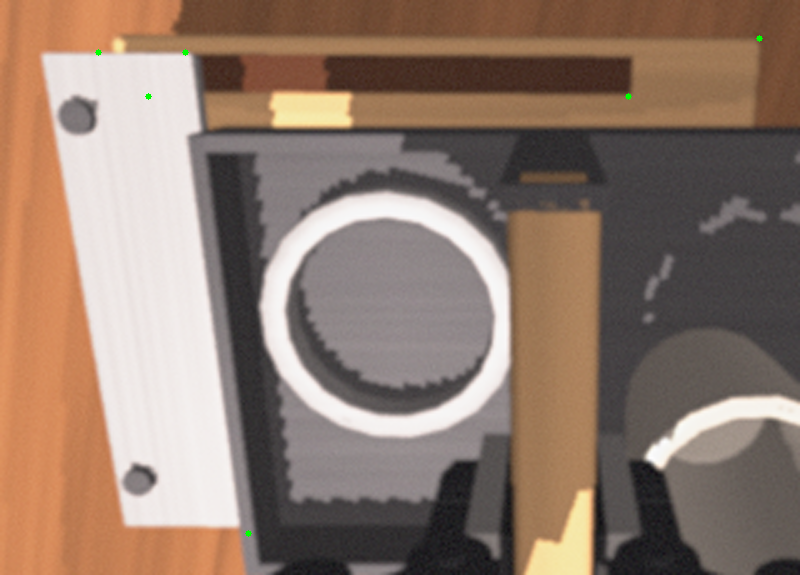

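```bash
python3 - <<'E'
from h import *
a=.2598;c,s=np.cos(a),np.sin(a);o=np.array([536.4,279.2])
def D(u,v,z):
    p=px2w('w3',100+u/2.5-.5,70+v/2.5-.5,z)[:2]-o; return (round(c*p[0]+s*p[1],1),round(-s*p[0]+c*p[1],1))
print('tray +x-y rim corner',D(190,134,142),'rim x at',D(246,560,142))
print('handle edges',D(511,215,217),D(601,215,217),D(515,560,217),D(596,560,217))
print('deck edge',D(757,38,45),D(120,39,45),'guide',D(632,93,61),D(632,57,61),D(205,94,61),'lip',D(191,54,87),D(42,54,87),D(125,527,87))
t=arm.read_state()['position'][:2]-o; print('tcp',c*t[0]+s*t[1],-s*t[0]+c*t[1])
E
```

```text
tray +x-y rim corner (np.float64(38.0), np.float64(-61.7)) rim x at (np.float64(38.2), np.float64(52.5))
handle edges (np.float64(-39.7), np.float64(-57.2)) (np.float64(-52.8), np.float64(-57.2)) (np.float64(-39.5), np.float64(1.1)) (np.float64(-53.0), np.float64(1.1))
deck edge (np.float64(-114.0), np.float64(-84.1)) (np.float64(99.3), np.float64(-83.8)) guide (np.float64(-71.2), np.float64(-67.1)) (np.float64(-70.9), np.float64(-78.1)) (np.float64(66.6), np.float64(-66.8)) lip (np.float64(58.5), np.float64(-79.1)) (np.float64(101.4), np.float64(-79.2)) (np.float64(102.6), np.float64(76.9))
tcp -45.071480001940685 -0.47290162169178984
```

Tray sits 1 mm off the guide centreline and is parallel to it. I'll lower it now.

Call:
drive_tool:
  deltas:
    - [[-0.1, 0, 0.2], [0, 0, 0]]
    - [[0, 0, 0.5], [0, 0, 0]]
    - [[0, 0, 0.8], [0, 0, 0]]
    - [[0, 0, 1], [0, 0, 0]]
    - [[0, 0, 1], [0, 0, 0]]
    - [[0, 0, 1], [0, 0, 0]]
    - [[0, 0, 0.8], [0, 0, 0]]
    - [[0, 0, 0.6], [0, 0, 0]]
    - [[0, 0, 0.5], [0, 0, 0]]
    - [[0, 0, 0.3], [0, 0, 0]]
    - [[0, 0, 0.1], [0, 0, 0]]
    - [[0, 0, 0], [0, 0, 0]]

```text
clock: 10.45
position: [492.9, 268.2, 125.4]
ee_rot: [0.793, -0.609, 0.0, -0.0]
contact_force: [-0.2, -1.1, -5.2]
gripper_width: 13.0
grasp_force: 58.5
```

Call:
drive_tool:
  deltas:
    - [[0, 0, 0.1], [0, 0, 0]]
    - [[0, 0, 0.1], [0, 0, 0]]
    - [[0, 0, 0.1], [0, 0, 0]]
    - [[0, 0, 0], [0, 0, 0]]

```text
clock: 10.85
position: [492.7, 268.0, 122.2]
ee_rot: [0.793, -0.61, -0.0, 0.0]
contact_force: [-0.0, 0.8, -4.3]
gripper_width: 12.7
grasp_force: 58.5
```

Call:
drive_tool:
  deltas:
    - [[0, 0, 0.05], [0, 0, 0]]
    - [[0, 0, 0.05], [0, 0, 0]]
    - [[0, 0, 0.05], [0, 0, 0]]
    - [[0, 0, 0], [0, 0, 0]]

```text
clock: 11.25
position: [492.7, 268.1, 120.7]
ee_rot: [0.793, -0.61, -0.0, 0.0]
contact_force: [-0.0, 0.3, -5.4]
gripper_width: 12.3
grasp_force: 58.5
```

Call:
drive_tool:
  deltas:
    - [[0, 0, 0.05], [0, 0, 0]]
    - [[0, 0, 0], [0, 0, 0]]

```text
clock: 11.45
position: [492.8, 268.2, 120.3]
ee_rot: [0.793, -0.609, 0.0, -0.0]
contact_force: [1.2, 0.2, -5.5]
gripper_width: 12.8
grasp_force: 58.5
```

Call:
drive_tool:
  deltas:
    - [[0, 0, 0.05], [0, 0, 0]]
    - [[0, 0, 0], [0, 0, 0]]

```text
clock: 11.65
position: [492.8, 268.2, 120.3]
ee_rot: [0.793, -0.609, 0.0, -0.0]
contact_force: [-1.1, -1.0, -2.1]
gripper_width: 12.7
grasp_force: 59.0
```

Call:
drive_tool:
  deltas:
    - [[0, 0, 0.05], [0, 0, 0]]
    - [[0, 0, 0], [0, 0, 0]]

```text
clock: 11.85
position: [492.8, 268.2, 120.3]
ee_rot: [0.793, -0.609, 0.0, -0.0]
contact_force: [-1.9, -0.7, 4.4]
gripper_width: 12.8
grasp_force: 59.7
```

Call:
drive_tool:
  deltas:
    - [[0, 0, 0.05], [0, 0, 0]]
    - [[0, 0, 0], [0, 0, 0]]

```text
clock: 12.05
position: [492.8, 268.2, 120.2]
ee_rot: [0.793, -0.609, 0.0, -0.0]
contact_force: [-5.2, -0.1, 6.9]
gripper_width: 12.9
grasp_force: 60.2
```

Tray is on the deck. I'll unload slightly and slide along tool -y.

Call:
drive_tool:
  deltas:
    - [[0, 0, -0.08], [0, 0, 0]]
    - [[0, -0.1, 0], [0, 0, 0]]
    - [[0, -0.2, 0], [0, 0, 0]]
    - [[0, -0.3, 0], [0, 0, 0]]
    - [[0, -0.3, 0], [0, 0, 0]]
    - [[0, -0.3, 0], [0, 0, 0]]
    - [[0, -0.3, 0], [0, 0, 0]]
    - [[0, -0.2, 0], [0, 0, 0]]
    - [[0, -0.1, 0], [0, 0, 0]]
    - [[0, 0, 0], [0, 0, 0]]

```text
clock: 13.05
position: [510.1, 272.6, 120.2]
ee_rot: [0.793, -0.609, 0.0, 0.0]
contact_force: [-4.1, -0.8, 5.6]
gripper_width: 12.5
grasp_force: 60.0
```

Call:
drive_tool:
  deltas:
    - [[0, -0.1, 0], [0, 0, 0]]
    - [[0, -0.2, 0], [0, 0, 0]]
    - [[0, -0.3, 0], [0, 0, 0]]
    - [[0, -0.3, 0], [0, 0, 0]]
    - [[0, -0.3, 0], [0, 0, 0]]
    - [[0, -0.3, 0], [0, 0, 0]]
    - [[0, -0.2, 0], [0, 0, 0]]
    - [[0, -0.2, 0], [0, 0, 0]]
    - [[0, -0.1, 0], [0, 0, 0]]
    - [[0, 0, 0], [0, 0, 0]]

```text
clock: 14.05
position: [529.4, 277.7, 120.3]
ee_rot: [0.793, -0.609, 0.0, 0.0]
contact_force: [-4.6, -1.1, 6.6]
gripper_width: 12.8
grasp_force: 60.0
```

```bash
python3 - <<'E'
from h import *
delta([535.5,279,120.2],194.9)
snap('wrist','w4'); snap('side','s4'); snap('scene','c4')
f=lambda n,u,v:cv2.resize(cv2.imread(f'pics/{n}.png')[v:v+105,u:u+140],(400,300),interpolation=cv2.INTER_CUBIC)
im=cv2.resize(cv2.imread('pics/w4.png')[0:270,60:420],(400,300))
cv2.imwrite('pics/c4o.png',np.vstack([np.hstack([im,im*0]),np.hstack([f('c4',326,76),f('s4',230,265)])]))
E
```

```text
clock 14.05 pos [529.4 277.7 120.3] tilt [-2.e-04 -4.e-04 -1.e+00] heady -165.1 shift cm [ 0.04 -0.62  0.01] w 12.8 grip 60.0 F [-4.6 -1.1  6.6] joints [ 0.75  0.44 -0.21  0.   -0.92 -0.49]
turn deg (tool) [ 0.02 -0.02  0.  ] shift after turn [ 0.04 -0.62  0.01]
```

View pics/c4o.png

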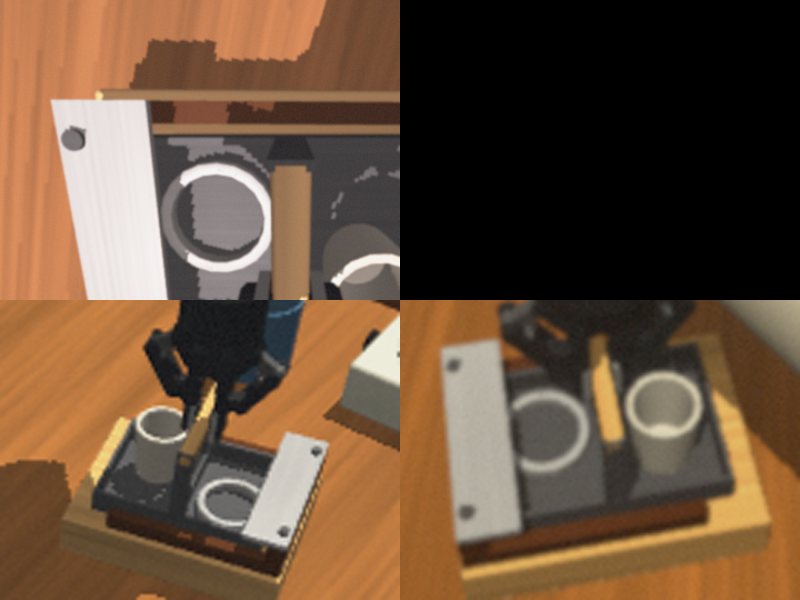

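The tray is under the lip, parallel and upright. I'll creep to the stop and watch the force.

Call:
drive_tool:
  deltas:
    - [[0, -0.1, 0], [0, 0, 0]]
    - [[0, -0.1, 0], [0, 0, 0]]
    - [[0, -0.1, 0], [0, 0, 0]]
    - [[0, -0.1, 0], [0, 0, 0]]
    - [[0, 0, 0], [0, 0, 0]]

```text
clock: 14.7
position: [533.2, 278.7, 120.3]
ee_rot: [0.793, -0.609, 0.0, 0.0]
contact_force: [-4.9, -1.1, 5.9]
gripper_width: 13.0
grasp_force: 60.0
```

Call:
drive_tool:
  deltas:
    - [[0, -0.05, 0], [0, 0, 0]]
    - [[0, -0.05, 0], [0, 0, 0]]
    - [[0, 0, 0], [0, 0, 0]]

```text
clock: 15.0
position: [534.1, 279.0, 120.2]
ee_rot: [0.793, -0.609, -0.0, 0.0]
contact_force: [-5.0, -0.9, 5.3]
gripper_width: 12.9
grasp_force: 60.0
```

Call:
drive_tool:
  deltas:
    - [[0, -0.05, 0], [0, 0, 0]]
    - [[0, -0.05, 0], [0, 0, 0]]
    - [[0, 0, 0], [0, 0, 0]]

```text
clock: 15.3
position: [535.0, 279.2, 120.3]
ee_rot: [0.793, -0.609, -0.0, 0.0]
contact_force: [-4.5, -2.0, 6.1]
gripper_width: 13.1
grasp_force: 60.0
```

Call:
drive_tool:
  deltas:
    - [[0, -0.05, 0], [0, 0, 0]]
    - [[0, -0.05, 0], [0, 0, 0]]
    - [[0, 0, 0], [0, 0, 0]]

```text
clock: 15.6
position: [536.0, 279.5, 120.3]
ee_rot: [0.793, -0.609, 0.0, 0.0]
contact_force: [-4.8, -1.7, 6.4]
gripper_width: 13.1
grasp_force: 60.0
```

Call:
drive_tool:
  deltas:
    - [[0, -0.05, 0], [0, 0, 0]]
    - [[0, -0.05, 0], [0, 0, 0]]
    - [[0, 0, 0], [0, 0, 0]]

```text
clock: 15.9
position: [536.1, 279.5, 120.3]
ee_rot: [0.793, -0.609, -0.0, 0.001]
contact_force: [-7.0, -1.5, 7.5]
gripper_width: 12.8
grasp_force: 60.2
```

Call:
drive_tool:
  deltas:
    - [[0, -0.05, 0], [0, 0, 0]]
    - [[0, 0, 0], [0, 0, 0]]

```text
clock: 16.1
position: [536.2, 279.5, 120.3]
ee_rot: [0.793, -0.61, -0.001, 0.002]
contact_force: [-8.6, -1.6, 8.2]
gripper_width: 12.8
grasp_force: 60.3
```

Call:
drive_tool:
  deltas:
    - [[0, -0.05, 0], [0, 0, 0]]
    - [[0, -0.05, 0], [0, 0, 0]]
    - [[0, 0, 0], [0, 0, 0]]

```text
clock: 16.4
position: [536.2, 279.7, 120.2]
ee_rot: [0.793, -0.61, -0.001, 0.002]
contact_force: [-11.6, -1.1, 9.8]
gripper_width: 13.1
grasp_force: 60.5
```

Call:
drive_tool:
  deltas:
    - [[0, 0.05, 0], [0, 0, 0]]
    - [[0, 0.05, 0], [0, 0, 0]]
    - [[0, 0, 0], [0, 0, 0]]

```text
clock: 16.7
position: [536.2, 279.7, 120.3]
ee_rot: [0.793, -0.61, -0.001, 0.001]
contact_force: [-8.0, -0.4, 7.8]
gripper_width: 12.6
grasp_force: 60.3
```

Call:
drive_tool:
  deltas:
    - [[0, 0, 0], [0, 0, 0]]
    - [[0, 0, 0], [0, 0, 0]]
    - [[0, 0, 0], [0, 0, 0]]
    - [[0, 0, 0], [0, 0, 0]]
    - [[0, 0, 0], [0, 0, 0]]
    - [[0, 0, 0], [0, 0, 0]]
  claw: 4.5

```text
clock: 17.3
position: [537.8, 280.1, 119.5]
ee_rot: [0.793, -0.61, 0.0, -0.0]
contact_force: [0.0, 0.2, -0.3]
gripper_width: 45.2
grasp_force: 0.0
```

Call:
drive_tool:
  deltas:
    - [[0, 0, -0.3], [0, 0, 0]]
    - [[0, 0, -0.7], [0, 0, 0]]
    - [[0, 0, -1], [0, 0, 0]]
    - [[0, 0, -1.2], [0, 0, 0]]
    - [[0, 0, -1.5], [0, 0, 0]]
    - [[0, 0, -1.5], [0, 0, 0]]
    - [[0, 0, -1.5], [0, 0, 0]]
    - [[0, 0, -1.5], [0, 0, 0]]
    - [[0, 0, -1.5], [0, 0, 0]]
    - [[0, 0, -1], [0, 0, 0]]
    - [[0, 0, -0.5], [0, 0, 0]]
    - [[0, 0, 0], [0, 0, 0]]

```text
clock: 18.5
position: [537.8, 280.2, 242.6]
ee_rot: [0.793, -0.61, 0.0, -0.001]
contact_force: [0.3, -0.7, -0.7]
gripper_width: 44.8
grasp_force: 0.0
```

```bash
python3 - <<'E'
from h import *
delta([535.5,279,120.2],194.9)
snap('wrist','w5'); snap('side','s5'); snap('scene','c5')
f=lambda n,u,v:cv2.resize(cv2.imread(f'pics/{n}.png')[v:v+105,u:u+140],(400,300),interpolation=cv2.INTER_CUBIC)
im=cv2.resize(cv2.imread('pics/w5.png')[50:320,110:470],(400,300),interpolation=cv2.INTER_CUBIC)
cv2.imwrite('pics/c5o.png',np.vstack([np.hstack([im,cv2.resize(cv2.imread('pics/c5.png'),(400,300))]),np.hstack([f('c5',326,76),f('s5',230,265)])]))
E
```

```text
clock 18.5 pos [537.8 280.2 242.6] tilt [ 0.0012  0.0011 -1.    ] heady -165.11 shift cm [ 0.07  0.28 12.24] w 44.8 grip 0.0 F [ 0.3 -0.7 -0.7] joints [ 0.75  0.35 -0.02 -0.   -1.2  -0.49]
turn deg (tool) [-0.08  0.05 -0.01] shift after turn [ 0.06  0.26 12.24]
```

View pics/c5o.png

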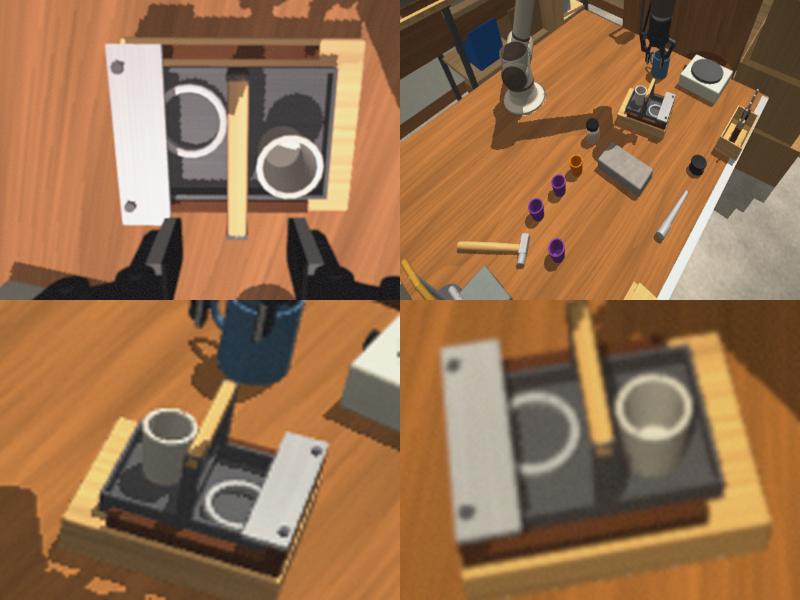

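Tray is released, upright and under the lip; brick and jar haven't moved. Now a numeric check that it is fully home.

```bash
python3 - <<'E'
from h import *
a=.2598;c,s=np.cos(a),np.sin(a);o=np.array([536.4,279.2])
def D(u,v,z):
    p=px2w('w5',110+u*.9,50+v*.9,z)[:2]-o; return (round(float(c*p[0]+s*p[1]),1),round(float(-s*p[0]+c*p[1]),1))
print('deck -x',D(364,40,45),D(349,209,45),'rim -x',D(337,67,69),D(326,198,69),'lip free',D(160,44,87),D(170,223,87),'handle',D(227,80,144),D(249,80,144),D(228,236,144),D(246,236,144))
E
```

```text
deck -x (-113.2, -82.3) (-115.8, 81.0) rim -x (-84.9, -60.6) (-84.9, 58.4) lip free (58.7, -78.9) (59.3, 75.3) handle (5.7, -56.8) (-8.5, -56.8) (5.6, 56.4) (-7.7, 56.4)
```

```bash
python3 -c "
from bench import arm
print(arm.job_done())"
```

```text
the job is handed in; nothing more can be done
None
```

I set the tray on the dock, slid it under the lip against the end stop (within about 1 mm by the wrist camera), let go, and handed the job in at about 18.7 s. The crucible is standing towards the open end and the bangle is lying in its compartment. The brick and jar were not touched.

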